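# Latch open the sprung clamp of the LED test jig

## Task

The LED module in the test jig has passed: open the jig's clamp so that the module can be taken out later. With the fingertips push the sprung slide back by its upright thumb plate, a little further than where the stop pin snaps in behind the slide's tooth, then ease it back slowly - do not let it snap - until it stays caught on the pin, half open, and take the hand away. Do not pull the pin's knob, and leave the module lying in its nest and the things around the jig where they are.

Things in the scene. Friction and masses are not known exactly. Their poses are not given: they have to be found in the camera images.
- jig: Test jig screwed to the bench. Origin: centre of the underside of its aluminium base, 270 x 160 x 10 mm; z up, +x the way the clamp opens. In mm of this frame: module nest x -101..-63, fence before it 34 high; jaw 96 wide, its two pins on the module at x -60 when shut, top 37; plunger bracket x 32..58, y 45..63, top 42; spring box x 94..129, top 44; two posts at x 100, y -52 and -68, top 32.
- thumb_face (a point): Point to push: on the -x face of the upright steel thumb plate of the slide, 48 mm above the bench, at jig x -5 mm when shut. Plate 56 mm wide (y), 8 thick (x), from 23 to 67 mm above the bench. Axes as the jig's; pushed along +x, travels with the slide. Between this face and the jaw's back are 41 mm of bare slide plate (top at 23.5 mm): room for fingertips from above.
- clamp (a joint): Travel of the clamp slide along jig +x, m: about 0 shut (jaw pressing on the module), 0.040 at the rear stop. A spring pushes it shut: 4 N at 0, 10 N at 0.040; riding past the pin costs 2 to 3 N more. Beyond 0.024 the stop pin snaps in behind the tooth, and the slide, eased back, is caught at about 0.024. Let go short of that, it springs shut.
- stop_pin (a joint): Stop pin of the index plunger that lies level on the jig's +y side, 29 mm above the bench, with a round black knob (22 mm) outside. 0 m: sprung in; the slide's ramp pushes it out (+y) by up to 0.007 in passing; 0 again when snapped in behind the tooth. Pulling its knob would draw it to 0.014 and free the slide.
- module_center (a point): Centre of the loose LED module in the nest: 120 x 40 x 12 mm (long side along the jig's y), 0.11 kg, with six small lenses on top (highest point 39.5 mm above the bench).
- spare_center (a point): Centre of a like LED module that lies loose on the bench near the jig.
- switch_strip: White strip with four black rocker switches, 52 x 230 x 36 mm (x, y, z), loose on the bench; origin at the centre of its underside.
- blue_tray: Blue open tray of modules, 212 x 292 x 85 mm (x, y, z), loose on the bench; origin at the centre of its underside.
- solder_reel: Reel of solder standing on its flange, 60 mm diameter, 50 mm high, loose on the bench; origin at the centre of its underside.
Things that resemble listed ones, but are neither listed nor needed, are in the scene too. What is shaped like the part that bears module_center but brown or yellow is not meant.

How it is judged:
On the way:
1. the slide is pushed back a little beyond the stop pin (value of joint clamp above 0.025 m), for 0.05 s.
At the end, for the whole second after the job is handed in: The slide rests caught on the stop pin at 24 mm of travel (21.5 to 25.5 mm), at rest, the pin fully in (within 2 mm), the module lying in its nest within 10 mm of where it lay, and the things around the jig within 20 mm of where they were (value of joint clamp between 0.0215 and 0.0255 m and velocity of joint clamp between -0.01 and 0.01 m/s and value of joint stop_pin below 0.002 m and distance of module_center from where it was at the start of the episode below 0.01 m and z of module_center in the frame of jig below 0.032 m and distance of each of spare_center, switch_strip, blue_tray, solder_reel from where it was at the start of the episode below 0.02 m); the robot touches nothing.
It fails at once if the slide is let snap back (faster than 0.25 m/s) (velocity of joint clamp below -0.25 m/s).
It fails at once if the stop pin is pulled out by its knob (further than the ramp pushes it) (value of joint stop_pin above 0.0115 m).
It fails at once if the module is lifted off its nest (z of module_center in the frame of jig above 0.036 m).
It fails at once if a thing beside the jig is knocked or carried (distance of any of spare_center, switch_strip, blue_tray, solder_reel from where it was at the start of the episode above 0.03 m).
It also fails if it takes over 37 s, if anything falls off the work surface, if the arm or the gripper's body presses on something with over 40 N, if the wrist force passes 120 N, or if a joint passes its speed limit or range.

## Robot

A 6-joint arm with a two-finger parallel gripper is mounted at the origin on the work surface. World frame = base frame: x ahead of the robot, y to its left, z up, the work surface at z = 0. Lengths are in m, angles in rad, forces in N, time in s.
With the tool pointing down it reaches from about 0.25 to 0.8 m from the base axis. Payload 8.5 kg.
Tool frame: the origin (TCP) lies on the mounting face of the last link; the fingertips stand 173 mm ahead of it and the grasp point (between the pads) lies 155 mm ahead of it; z points along the fingers, y is the direction in which the jaws open and shut (so a half turn about z gives the same grasp; the last joint's range is limited). The gripper opens to 85 mm and grips with 20 to 120 N. Pads are 22 mm wide; open, the fingers measure 114 mm over their backs; the gripper's body (76 mm by 85 mm) begins 54 mm behind the grasp point. The pads swing forward as they close: fully open they stand 13 mm farther back than shut.
Start: joints at [1.143, 0.238, -0.013, 1.319, 0, 1.571], TCP at [0.218, 0.478, 0.405] pointing down, gripper open.
Joint ranges: [-2.66, 2.66], [-1.03, 1.9], [-1.14, 1.46], [-1.82, 2.27], [-1.45, 1.34], [-3.14, 3.14]. Speed limits (rad/s): [2.22, 2.22, 2.79, 3.14, 3.14, 3.14].

## Interface

Orientations are given as a unit quaternion [x, y, z, w].
In Python, from rig import r, hand, state, vision, job_done gives the robot as it stands. The module is installed in compiled form; this text tells all that it offers. Calls block until the motion is done:
- r.reach(position, orientation): joint-space move of the TCP to a pose.
- r.move_straight(position, speed=0.15, ori=None, f_stop=None): straight line of the TCP; ori=None keeps the orientation; speed is the mean speed in m/s. With f_stop (N) it stops when the force on the tool has changed by that much, and returns True; else False.
- r.set_joints(angles): joint-space move.
- hand.ungrasp() and hand.grab(): open the fingers fully, or close them until they stop; the grip force is fixed at half the most.
- r.hold(seconds).
- r.inverse_kinematics(position, orientation): joint angles nearest the present ones, or None.
- state(): the state.
- vision.grab_frame(name): name is "side" or "top" or "wrist"; returns the picture (384x512x3 uint8, red, green, blue); there is no depth.
- vision.calibration(name): a dict with "fx", "fy", "cx", "cy" (pixels), "rvec" (rotation vector, rad) and "tvec" (3), from world to camera coordinates, as OpenCV has them; the wrist camera has in their place "mount" (4x4, takes a point from camera to tool coordinates, whose origin is the TCP and whose axes are the flange's). Camera axes: x right, y down, z forward; pixel columns grow to the right and rows downward; lengths in m; the calibration is good to about 2 mm. A picture is of the moment at which its call begins: read the wrist's pose just before it. calibration takes no time and is no camera call.
A pose or a line that the arm cannot do raises r.PlanningError and nothing moves.
- job_done(): hands the job in, once; it reports no verdict.
The state is a dict: "time_s": time; "qpos": joint angles; "joint_vel": joint speeds; "effort": joint torques, N m; "eef_pos": TCP position; "eef_rot": TCP orientation; "wrist_force": force on the tool from outside, world axes, zero at the start; "moment": the same for the moment, N m; "gripper_width": finger opening in m.
Only numpy, scipy, OpenCV 4.12 (cv2) and the standard library are available. Lean on these libraries where they do the work, as an engineer would, in place of code of your own. Each camera call takes 0.05 s, during which the arm holds its last target.

## Working session

There is one attempt and no reset: what is moved stays moved. The work goes in short steps, each a Python script; the robot and the scene stay as the last script left them, time stands still between calls to the robot, and variables do not carry over. Pictures are saved under pics/ and viewed, and the job is handed in when it is done.

```bash
mkdir -p pics; python3 - <<'E'
from rig import r,hand,state,vision
import cv2
s=state();print(s['time_s'],s['eef_pos'],s['eef_rot'],s['gripper_width'])
for n in("side","top","wrist"):
    im=vision.grab_frame(n);cv2.imwrite(f"pics/{n}0.png",cv2.resize(im[:,:,::-1],(768,576),interpolation=cv2.INTER_CUBIC));print(n,vision.calibration(n))
E
```

```text
0.0 [0.21773616 0.47752326 0.40408122] [ 2.12274471e-01  9.77209828e-01 -6.94889832e-04 -1.34352378e-04] 0.08518595763085378
side {'fx': 386.26969438367854, 'fy': 386.26969438367854, 'cx': 251.37026703627475, 'cy': 183.32362500715402, 'rvec': array([ 2.34925661, -0.76596491,  0.27165477]), 'tvec': array([-0.42917108,  0.28646792,  1.27343268])}
top {'fx': 494.84756491405807, 'fy': 494.84756491405807, 'cx': 256.064317431292, 'cy': 194.40298381953676, 'rvec': array([ 2.10317147, -2.16483249,  0.17627788]), 'tvec': array([0.00173309, 0.50076252, 1.64586459])}
wrist {'fx': 329.10963216339434, 'fy': 329.10963216339434, 'cx': 254.39405570487918, 'cy': 191.4704703424455, 'mount': array([[ 5.19742537e-04, -9.65635958e-01, -2.59897917e-01,
         6.58897511e-02],
       [ 9.99999811e-01,  4.16831842e-04,  4.51079506e-04,
        -5.05953090e-04],
       [-3.27244863e-04, -2.59898103e-01,  9.65635992e-01,
         3.01842058e-02],
       [ 0.00000000e+00,  0.00000000e+00,  0.00000000e+00,
         1.00000000e+00]])}
```

View pics/side0.png

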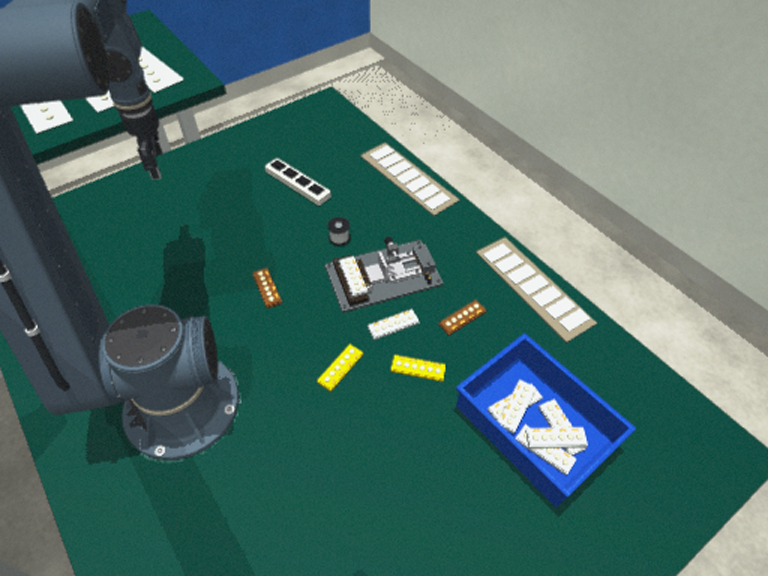

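View pics/top0.png

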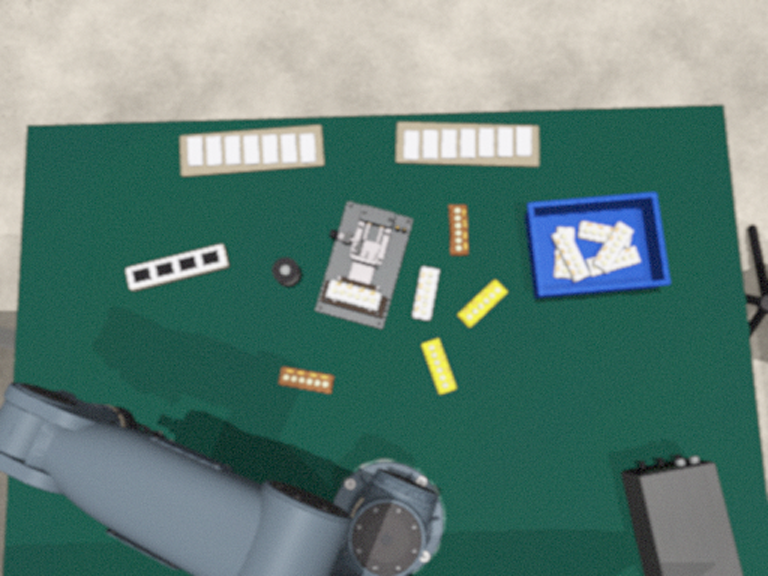

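View pics/wrist0.png

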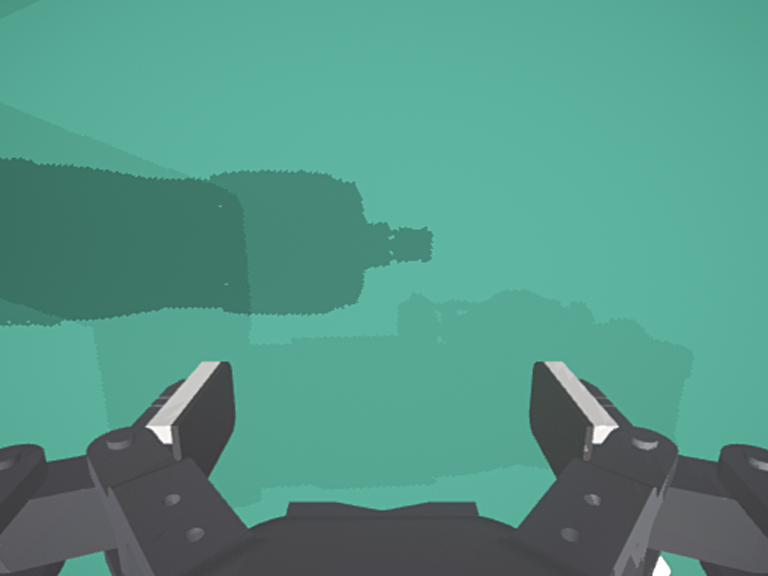

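```bash
cat > h.py <<'E'
import numpy as np,cv2
from scipy.spatial.transform import Rotation as R
from rig import r,hand,state,vision
def pix2w(name,uv,z,st=None):
    c=vision.calibration(name)
    if name=="wrist":
        T=np.eye(4);T[:3,:3]=R.from_quat(st['eef_rot']).as_matrix();T[:3,3]=st['eef_pos'];T=T@c['mount']
        Rc,o=T[:3,:3],T[:3,3]
    else:
        Rm=cv2.Rodrigues(c['rvec'])[0];Rc=Rm.T;o=-Rm.T@c['tvec']
    out=[]
    for (u,v),zz in zip(uv,np.broadcast_to(z,len(uv))):
        d=Rc@np.array([(u-c['cx'])/c['fx'],(v-c['cy'])/c['fy'],1]);out.append(o+d*(zz-o[2])/d[2])
    return np.array(out)
E
python3 - <<'E'
from h import *
px=np.array([(348,203),(411,218),(382,327),(317,311)])/1.5
w=pix2w("top",px,.01);print(w.round(4))
print(w.mean(0),[np.linalg.norm(w[i]-w[(i+1)%4]) for i in range(4)])
d=(w[0]+w[1]-w[2]-w[3]);print(np.degrees(np.arctan2(d[1],d[0])))
E
```

```text
[[ 0.7207  0.0665  0.01  ]
 [ 0.6798 -0.0811  0.01  ]
 [ 0.4236 -0.0056  0.01  ]
 [ 0.4651  0.1433  0.01  ]]
[0.57229566 0.03075117 0.01      ] [np.float64(0.15318493805564273), np.float64(0.2670909051629173), np.float64(0.15454314963166496), np.float64(0.26695034225312597)]
-16.576208906826533
```

```bash
cat >> h.py <<'E'
def tool(yaw):
    c,s=np.cos(yaw),np.sin(yaw)
    return R.from_matrix(np.array([[c,s,0],[s,-c,0],[0,0,-1]])).as_quat()
E
python3 - <<'E'
from h import *
y=np.radians(-16.5);u=np.array([np.cos(y),np.sin(y)]);C=np.array([.572,.031])
for k in(0,np.pi):
    for dz in (.42,.205):
        p=C-.03*u
        print(k,dz,r.inverse_kinematics([*p,dz],tool(y+k)))
hand.grab()
p=C-.03*u*1
r.reach([*p,.40],tool(y))
r.hold(.2)
s=state();print(s['time_s'],s['eef_pos'],s['eef_rot'],s['wrist_force'],s['gripper_width'])
im=vision.grab_frame("wrist");np.save("w1.npy",im);cv2.imwrite("pics/w1.png",cv2.resize(im[:,:,::-1],(768,576),interpolation=cv2.INTER_CUBIC))
import pickle;pickle.dump(s,open("w1.pkl","wb"))
E
```

```text
0 0.42 [ 0.07262222  0.26785944  0.06613806  1.36907494  0.         -2.78099111]
0 0.205 [ 0.07262222  0.41352412 -0.30520265  0.85206957  0.         -2.78099111]
3.141592653589793 0.42 [0.07262222 0.26785944 0.06613806 1.36907494 0.         0.36060154]
3.141592653589793 0.205 [ 0.07262222  0.41352412 -0.30520265  0.85206957  0.          0.36060154]
4.7333 [0.54320939 0.03967515 0.39997869] [ 9.89663576e-01 -1.43408526e-01 -3.78840734e-05 -6.82687553e-06] [ 0.42440731  0.87005938 -0.11714971] -8.610581189269053e-05
```

View pics/w1.png

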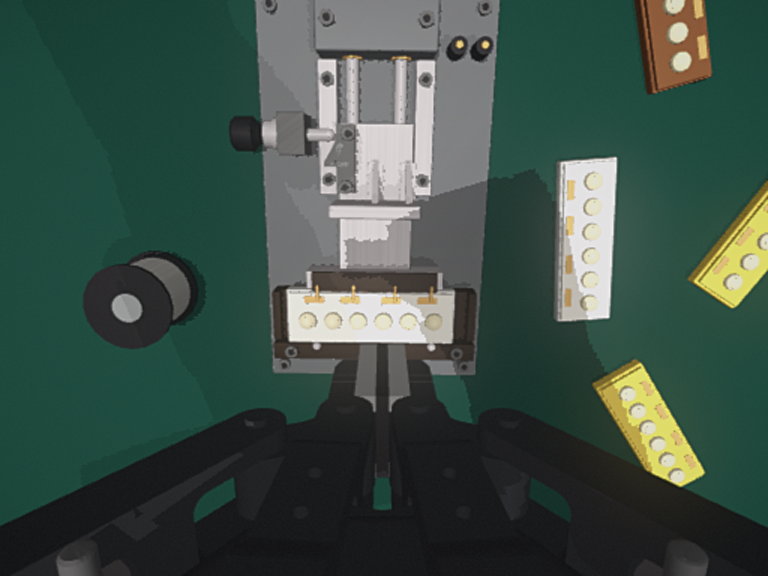

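```bash
python3 - <<'E'
from h import *
im=np.load("w1.npy")[:,:,::-1]
cv2.imwrite("pics/w1z.png",cv2.resize(im[100:250,170:330],None,fx=4,fy=4,interpolation=cv2.INTER_CUBIC))
E
```

```text
(no output)
```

View pics/w1z.png

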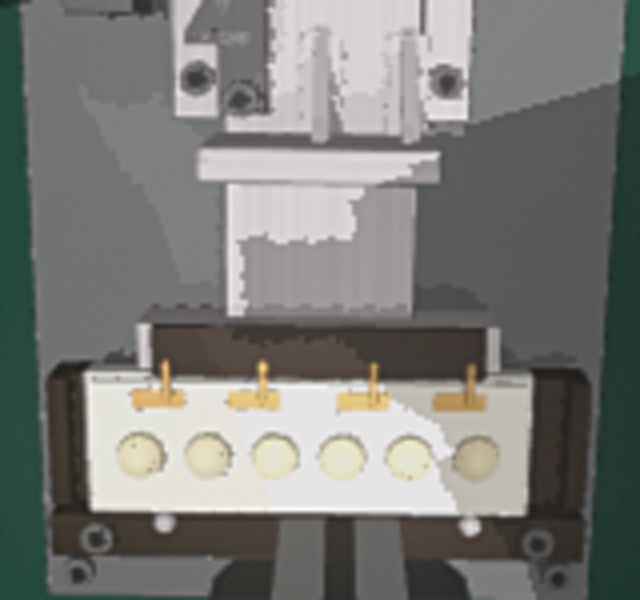

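```bash
python3 - <<'E'
from h import *
import pickle
s=pickle.load(open("w1.pkl","rb"))
f=lambda q:[(170+a/4,100+b/4) for a,b in q]
w=pix2w("wrist",f([(198,182),(440,182),(198,150),(440,150)]),.067,s)
print(w.round(4),np.linalg.norm(w[0]-w[1]),np.linalg.norm(w[0]-w[2]))
j=pix2w("wrist",f([(150,312),(485,310),(150,325),(487,325)]),.037,s);print(j.round(4),np.linalg.norm(j[0]-j[1]))
e=[np.array(p)/1.5 for p in[(257.5,5),(272.5,370),(498.5,5),(476,370)]]
b=pix2w("wrist",e,.01,s);print(b.round(4))
for a,c in((0,1),(2,3)):
    d=b[a]-b[c];print(np.degrees(np.arctan2(d[1],d[0])))
d=w[0]-w[1];print('plate yaw',np.degrees(np.arctan2(d[1],d[0]))-90)
print('base width',np.linalg.norm(b[0]-b[2]))
y=np.radians(-16.5);u=np.array([np.cos(y),np.sin(y)]);v=np.array([-u[1],u[0]])
m=w[:2].mean(0)[:2]
print('face mid',m,'jaw rel x',(j[:,:2]-m)@u,'jaw y',(j[:,:2]-m)@v,'base rel y',(b[:,:2]-m)@v)
E
```

```text
[[0.5786 0.0622 0.067 ]
 [0.5629 0.0089 0.067 ]
 [0.5855 0.06   0.067 ]
 [0.5699 0.007  0.067 ]] 0.05555280583537504 0.007288437164723597
[[0.5475 0.0887 0.037 ]
 [0.5234 0.0053 0.037 ]
 [0.5442 0.0898 0.037 ]
 [0.5194 0.0058 0.037 ]] 0.08672711964231904
[[ 0.7192  0.0719  0.01  ]
 [ 0.4723  0.1501  0.01  ]
 [ 0.6746 -0.0793  0.01  ]
 [ 0.4268 -0.0041  0.01  ]]
-17.5768517431027
-16.872144887303058
plate yaw -16.45827920601711
base width 0.1576510826851964
face mid [0.57072626 0.03557325] jaw rel x [-0.03736393 -0.03676791 -0.04082091 -0.04075421] jaw y [ 0.04428885 -0.04243622  0.04441438 -0.04307407] base rel y [ 0.07702358  0.08189093 -0.08062747 -0.0789458 ]
```

```bash
python3 - <<'E'
from h import *
y=np.radians(-16.7);u=np.array([np.cos(y),np.sin(y)]);m=np.array([.5707,.0356])
p=m-.0205*u
r.reach([*p,.29],tool(y))
print(r.move_straight([*p,.212],speed=.06,f_stop=6))
s=state();print(s['time_s'],s['eef_pos'],s['wrist_force'])
for n in("side","wrist"):
    im=vision.grab_frame(n)
    if n=="side": im=im[140:220,200:310]
    cv2.imwrite(f"pics/{n}2.png",cv2.resize(im[:,:,::-1],(768,576),interpolation=cv2.INTER_CUBIC))
E
```

```text
False
6.75 [0.55126052 0.04150142 0.21240325] [-0.55651506 -0.10448007 -0.41477589]
```

View pics/side2.png

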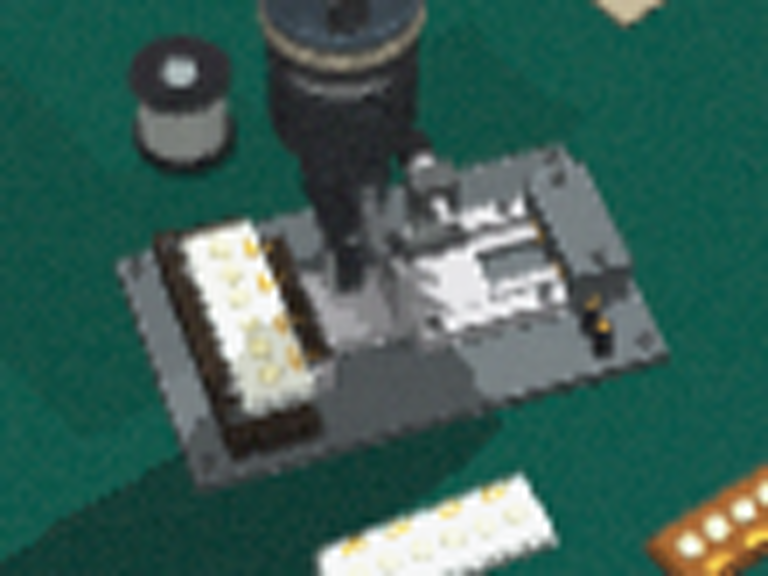

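View pics/wrist2.png

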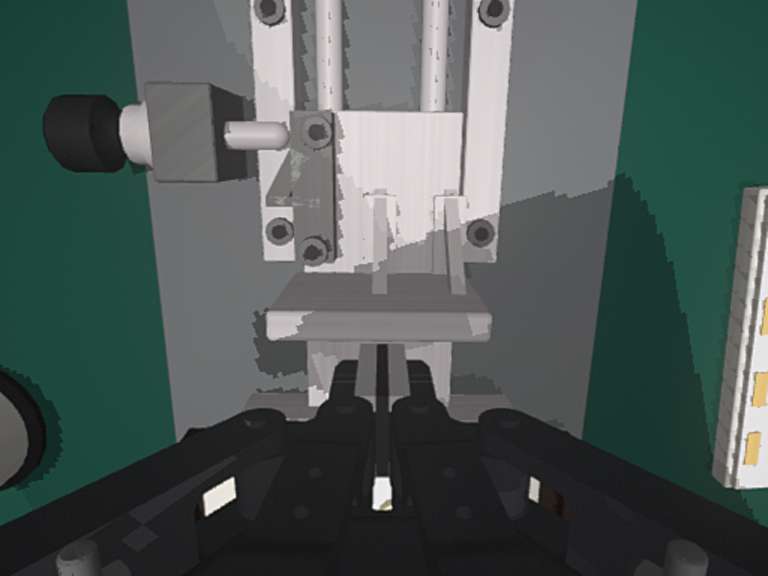

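The closed fingertips stand in the gap between jaw and thumb plate, laterally centred (pixel column ~380 of 768). The pin (around 265,135) sits beside the ramp. Next I feel for contact, then push.

```bash
python3 - <<'E'
from h import *
y=np.radians(-16.7);u=np.array([np.cos(y),np.sin(y),0])
p=np.array([*(np.array([.5707,.0356])-.0205*u[:2]),.212])
print(r.move_straight(p+.018*u,speed=.015,f_stop=2.0))
s=state();c=(s['eef_pos']-p)@u;print(s['time_s'],'contact',c,s['wrist_force'],s['wrist_force']@u)
if .003<c<.017:
    for d in(.010,.018,.024,.0295):
        print(r.move_straight(p+(c+d)*u,speed=.03,f_stop=35))
        s=state();print(s['time_s'],(s['eef_pos']-p)@u-c,s['wrist_force']@u,s['wrist_force'])
    im=vision.grab_frame("wrist");cv2.imwrite("pics/w3.png",cv2.resize(im[:,:,::-1],(768,576),interpolation=cv2.INTER_CUBIC))
E
```

```text
True
7.5917 contact 0.009976468234074798 [-0.02910261 -0.12708333 -0.20327246] 0.00864359868371057
False
8.0833 0.008823791361542236 -5.961643224760769 [-5.51927076  2.34952781  1.98832216]
False
8.5 0.01647363934017579 -7.979628021072152 [-7.46071597  2.90083843  3.33402828]
False
8.85 0.023947088537436607 -1.9385335296314732 [-2.05693874 -0.11013576 -1.05983745]
False
9.1833 0.028402596887388824 -7.828834923973406 [-7.45372364  2.39939276  1.70201885]
```

View pics/w3.png

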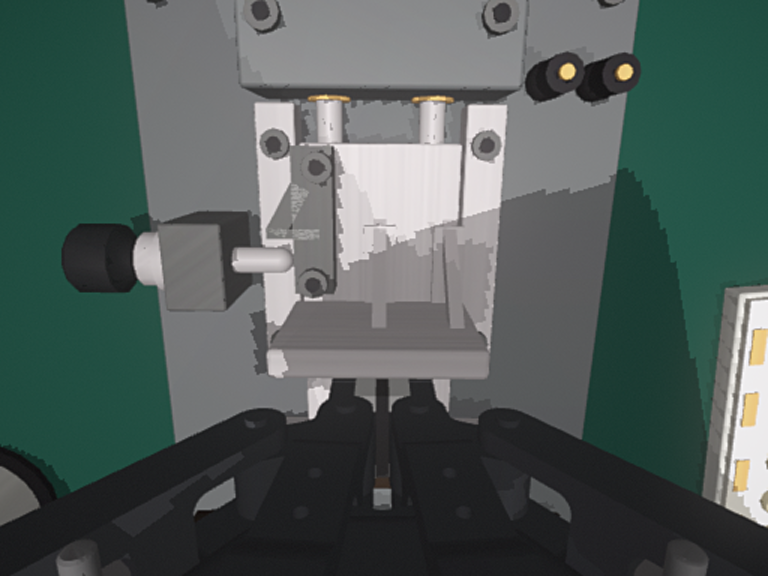

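The slide is back by about 28 mm. The pin (tip at ~290,260) is fully in behind the tooth (edge at row ~238), with a small gap left. Next I ease it back slowly.

```bash
python3 - <<'E'
from h import *
y=np.radians(-16.7);u=np.array([np.cos(y),np.sin(y),0])
p=np.array([*(np.array([.5707,.0356])-.0205*u[:2]),.212])
for d in np.arange(.037,.0269,-.001):
    r.move_straight(p+d*u,speed=.01)
    s=state();print(round(s['time_s'],2),round(d,3),((s['eef_pos']-p)@u).round(4),(s['wrist_force']@u).round(2))
im=vision.grab_frame("wrist");cv2.imwrite("pics/w4.png",cv2.resize(im[:,:,::-1],(768,576),interpolation=cv2.INTER_CUBIC))
E
```

```text
9.63 0.037 0.0357 -8.32
9.88 0.036 0.0348 -7.64
10.13 0.035 0.0344 -5.87
10.38 0.034 0.034 -2.99
10.63 0.033 0.0335 0.26
10.88 0.032 0.0322 0.29
11.13 0.031 0.031 -0.07
11.38 0.03 0.0299 -0.12
11.63 0.029 0.0289 0.2
11.88 0.028 0.0279 -0.02
12.13 0.027 0.027 0.86
```

View pics/w4.png

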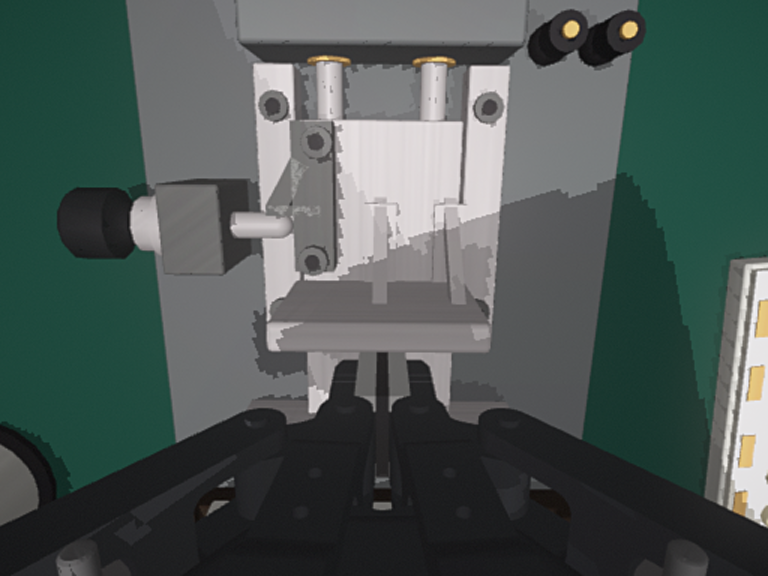

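The force dropped to zero at 24.3 mm, so the slide is caught on the pin. I'll lift away and check.

```bash
python3 - <<'E'
from h import *
y=np.radians(-16.7);u=np.array([np.cos(y),np.sin(y),0])
p=np.array([*(np.array([.5707,.0356])-.0205*u[:2]),.212])
r.move_straight(p+.026*u,speed=.02)
q=p+.026*u;q[2]=.30
print(r.move_straight(q,speed=.06,f_stop=6))
C=np.array([.575,.034])-.03*u[:2]
r.reach([*C,.40],tool(y));r.hold(.5)
s=state();print(s['time_s'],s['eef_pos'],s['wrist_force'])
im=vision.grab_frame("wrist");cv2.imwrite("pics/w5.png",cv2.resize(im[:,:,::-1],(768,576),interpolation=cv2.INTER_CUBIC))
im=vision.grab_frame("top");cv2.imwrite("pics/t5.png",cv2.resize(im[:,:,::-1],(768,576),interpolation=cv2.INTER_CUBIC))
E
```

```text
False
15.05 [0.54635155 0.04258278 0.39957827] [0.49566655 0.04040772 0.81763363]
```

View pics/w5.png

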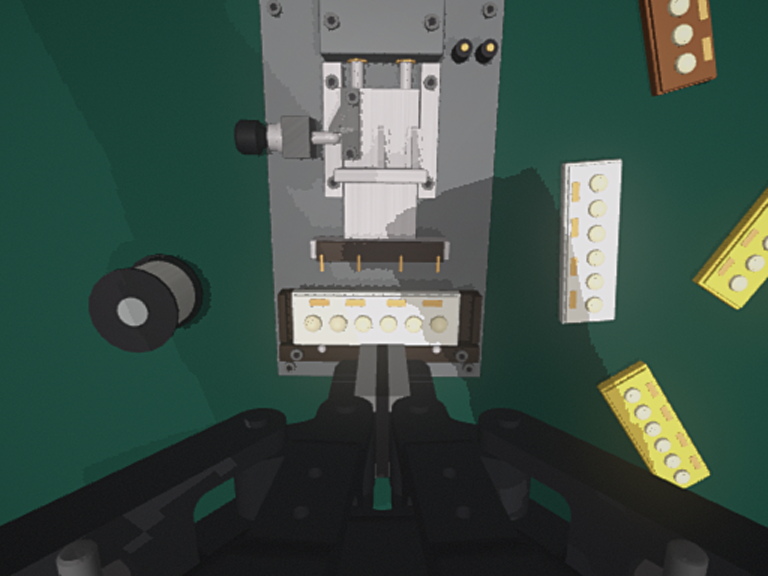

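View pics/t5.png

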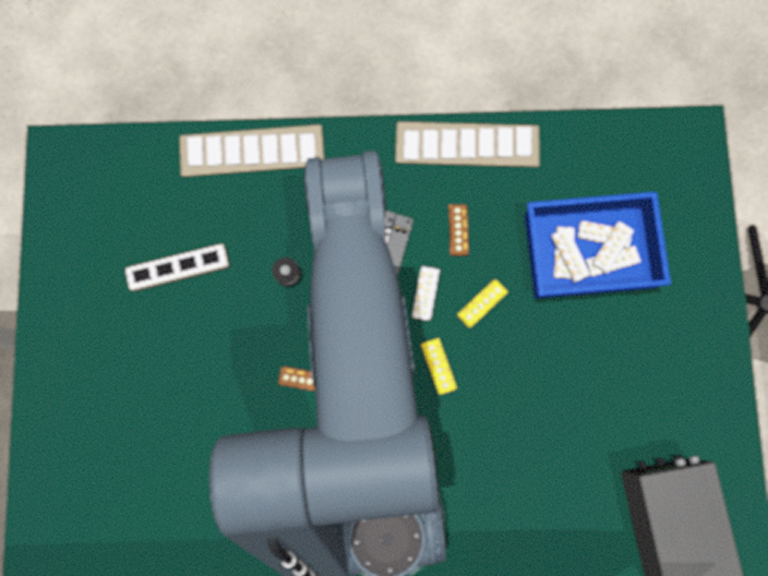

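The jaw stands clear of the module (jaw pins at row ~265, module at rows 293–345). The plunger pin rests against the tooth (~338,137). The module is in its nest, and the spare, reel, strip and tray sit at the same pixels as at the start.

```bash
python3 -c "
from rig import job_done
job_done()"
```

```text
the job is handed in; nothing more can be done
```

The clamp is open and caught on the stop pin at about 24 mm of travel, and I have handed the job in; `job_done()` gives no verdict.

- **What I did:** With the fingers closed, I pushed the thumb plate back to about 28 mm. I then eased it back in 1 mm steps at 10 mm/s. The push force fell from about 8 N to zero at 24.3 mm by arm position, which is where the pin took the load. I backed off, lifted clear and handed in at about 15 s.
- **Last checks:** The final wrist picture shows the jaw clear of the module, the pin in behind the tooth, and the module in its nest. The spare module, switch strip, tray and reel are at the same pixels as at the start.
- **What I could not read directly:** I had no reading of the slide or pin joints. The travel values come from the arm's position relative to where it first touched the plate. That contact point is good to about 1 mm, because the force signal at the stop read near zero.
- **Disagreements:** The first jig position from the top camera was about 5 mm off the wrist-camera one, so I used the wrist camera for the push. No check failed.

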